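# Check a beam comparator: work its arrest, then hold its sprung hood near balance

### The job

Give the white beam comparator its function check: with the hood shut, swing the red arrest lever all the way back so that the beam tips over on its heavier side, then pull the lever all the way forward again so that the beam is arrested level. After that raise the sprung hood by its bar until it is clearly past its balance point, bring it back down to just below that point (pointer in the green band), where it would fall shut if let go, and finish while still holding it there, at rest. Keep the beam arrested while the hood is off its seat, never let the hood slam, and leave the other things on the bench alone.

Things in the scene. Friction and masses are not known exactly. Their poses are not given: they have to be found in the camera images.
- balance: white beam comparator, fixed to the bench: base 200 (x) x 410 (y) x 50 mm high; its origin is on the bench under the middle of the hood (the base reaches 150 mm to +y and 260 mm to -y of it; the -y end is a shelf that carries the lever). Its x axis points from its front (hood handle) to its back (hood hinge), z up. On the hood's right (-y) side a black dial at the hinge has a red line at the balance point and a green band just below it; a yellow pointer turns with the hood
- arrest_lever (a joint): angle of the red-knobbed arrest lever, rad: 0 = leaning fully forward (to the comparator's -x), beam arrested; 1.0 = leaning fully back (to +x), beam free. It turns about the comparator's y axis, on a pivot 85 mm from the knob centre and 72 mm above the bench, stands upright at 0.5 and stays where it is left (about 1 N at the knob moves it). A fully arrested lever reads under 0.1
- arrest_lever_tip (a point): centre of the red ball knob, 26 mm across, at the top of the lever; moves with it; at 0 rad it is 147 mm above the bench
- beam (a joint): tilt of the beam under the hood, rad: 0 = level (arrested, under 0.035 either way); freed, it tips to its stop at 0.12 either way (its green sample is the heavier load); untouchable while the hood is shut
- hood (a joint): opening angle of the clear hood, rad: 0 = shut, 1.25 = fully open stop. Balance point (red line) 0.90: below it the hood falls shut, above it the springs and its own weight carry it up to the stop. Green band 0.61 to 0.86. Raising it takes at most about 4 N at the handle, holding it near balance under 1.5 N either way
- hood_handle (a point): middle of the black round bar handle, 12 mm thick, its straight part 130 mm long along the comparator's y axis, standing 45 mm clear in front of the hood's front pane, near its top edge; moves with the hood. Shut, it is 149 mm above the bench, level to 6 mm with the hood's top (155 mm); the hood is 178 mm deep, 280 mm wide
- hood_hinge (a point): middle of the hood's hinge axis (parallel to the comparator's y axis), 57 mm above the bench at the back; the handle's bar is 223 mm in front of it and 92 mm above it when the hood is shut, so it swings on a 241 mm radius up and back
- loupe: black loupe, 38 mm across, 37 mm high, loose bystander; origin at the centre of its underside
- steel_block: round brown steel block, 45 mm across, 51 mm high, loose bystander; origin at the centre of its underside
- test_disc: round bright hardness test block, 60 mm across, 11 mm high, loose bystander; origin at the centre of its underside

How it is judged:
By the outcome, as a careful person would: the job done as asked, in the order asked, and still so for the second after the job is handed in, while the arm keeps its last pose, push and grip.
It also fails if it takes over 61 s, if anything falls off the work surface, if the arm or the gripper's body presses on something with over 40 N, if the wrist force passes 120 N, or if a joint passes its speed limit or range.

### The arm

A 7-joint arm with a two-finger parallel gripper is mounted at the origin on a cart in front of the work surface, level with it; the furniture and walls round the work are solid. World frame = base frame: x ahead of the robot, y to its left, z up, the work surface at z = 0. Lengths are in m, angles in rad, forces in N, time in s.
With the tool pointing down it reaches from about 0.425 to 0.925 m from the base axis. Payload 6.8 kg.
Tool frame: the origin (TCP) lies on the front face of the gripper's body, between the roots of the fingers; the fingertips stand 73 mm ahead of it and the grasp point (between the pads) lies 54 mm ahead of it; z points along the fingers, y is the direction in which the jaws open and shut (so a half turn about z gives the same grasp; the last joint's range is limited). The gripper opens to 85 mm and grips with 20 to 120 N. Pads are 22 mm wide; open, the fingers measure 114 mm over their backs; the gripper's body (76 mm by 85 mm) begins 54 mm behind the grasp point. The pads swing forward as they close: fully open they stand 13 mm farther back than shut.
Start: joints at [1.099, 0.477, 0.022, 1.555, -0.011, 1.109, -0.083], TCP at [0.24, -0.631, 0.304] pointing down, gripper open.
Joint ranges: [-2.96, 2.96], [-0.34, 2.1], [-1.41, 1.46], [0.24, 2.44], [-1.37, 4.51], [0.17, 1.92], [-2.96, 2.96]. Speed limits (rad/s): [2.39, 2.39, 3.14, 3.14, 3.14, 3.14, 3.14].

### API

Orientations are given as a unit quaternion [w, x, y, z].
In Python, from station import get_obs, read_camera, hand_in, spot_in, cut_out, spot_point gives the robot as it stands. The module is installed in compiled form; this text tells all that it offers.
- The arm moves only by the tool move_arm, never from a script. Its arguments are lists of equal length, an entry for each row: "gripper": the opening, from 0 (shut) to 1 (fully open); "xyz": the shift along the tool's x, y, z in cm, a list of three; "twist": the turn about the tool's z in rad. A call has 1 to 5 rows; each row is the pose to reach, as a shift and turn from the pose commanded when the call began, along the tool's axes at that moment; what a row does not reach only later rows make up. A row lasts 1/12 s, in which the tool goes at most 41.7 mm and 7.16 degrees, less where a joint would pass 70% of its speed; a pose out of reach is approached as far as the arm can. A call with a gripper value outside its range is refused whole. The fingers move at their own pace and stop on an object; "squeeze" is the grip in N (left out, the last holds). Time passes only in rows, so rows that repeat a pose let the fingers close. It gives the time, the measured TCP pose, the force and the opening at its end, in the units of the state.
- get_obs(): the state, without advancing time (a new reading comes with each control period).
- read_camera(name): name is "side" or "top"; returns a dict with "pixels" (400x640x3 uint8, red, green, blue), "fx", "fy", "cx", "cy" (pixels), "R" (3x3) and "t" (3): a world point X has camera coordinates R X + t. Camera axes: x right, y down, z forward; pixel columns grow to the right and rows downward; lengths in m; the calibration is good to about 2 mm. A picture is of the moment at which its call begins. There is no depth.
- hand_in(): hands the job in, once; it reports no verdict.
Trained networks look in the newest picture that a camera, given by its name, has taken for a name from the list of things; names that differ only in an ending like _2 or _b are one class to them, and where a whole thing is asked for, a point or a joint stands for the part that bears it (a point fixed in the world has none). Each returns a list of dicts, best first, with "p" (0 to 1); they miss things now and then, are a little off and sometimes report something else, mostly with a low value. They report only what shows in the picture. A call takes as long as a camera call.
- spot_in(query, camera): "centre" ([x, y, z] in m, in world coordinates, good to about 4 mm: the middle of the surface that is visible of it).
- cut_out(query, camera): "pixels" (400x640 bool, what is visible of it).
- spot_point(query, camera): "centre" ([x, y, z] in m, in world coordinates, good to about 4 mm: a listed point, or the origin of a listed thing).
The state is a dict: "t": time; "q": joint angles; "joint_vel": joint speeds; "joint_torque": joint torques, N m; "eef_pos": TCP position; "tool_rot": TCP orientation; "contact_force": force on the tool from outside, world axes, zero at the start; "torque": the same for the moment, N m; "gripper_width": opening from 0.0 (shut) to 1.0 (fully open).
Only numpy, scipy, OpenCV 4.12 (cv2) and the standard library are available. Lean on these libraries where they do the work, as an engineer would, in place of code of your own. Each camera call takes 0.05 s, during which the arm holds its last target.

## Working session

There is one attempt and no reset: what is moved stays moved. The work goes in short steps, Python scripts to look and compute and a tool call to move; the robot and the scene stay as the last step left them, time stands still between calls to the robot, and variables do not carry over. Pictures are saved under pics/ and viewed, and the job is handed in when it is done.

Besides the shell and the picture viewer there is one more tool, called after "Call:" as name(argument=value, ...), one argument or row to a line, values as JSON. move_arm: Moves the arm, as the interface text tells. Its arguments: {"type":"object","properties":{"gripper":{"type":"array","items":{"type":"number"}},"xyz":{"type":"array","items":{"type":"array","items":{"type":"number"}}},"twist":{"type":"array","items":{"type":"number"}},"squeeze":{"type":"number"}},"required":["gripper","xyz","twist"]}

```bash
mkdir -p pics
cat > h.py <<'E'
import numpy as np, cv2
from station import *
def save(n,fn):
    c=read_camera(n); cv2.imwrite(fn,c["pixels"][:,:,::-1]); return c
def proj(c,X):
    p=np.array(c["R"])@np.array(X)+np.array(c["t"]); return [c["fx"]*p[0]/p[2]+c["cx"],c["fy"]*p[1]/p[2]+c["cy"]]
def Rq(q):
    w,x,y,z=q
    from scipy.spatial.transform import Rotation as Ro
    return Ro.from_quat([x,y,z,w]).as_matrix()
E
python3 - <<'E'
from h import *
np.set_printoptions(precision=4,suppress=True)
for n in("side","top"):
    c=save(n,f"pics/{n}0.png")
    for q in("balance","arrest_lever_tip","hood_handle","hood_hinge","loupe","steel_block","test_disc"):
        r=spot_point(q,n)[:2]
        print(n,q,[(np.round(d["centre"],4),round(d["p"],2), np.round(proj(c,d["centre"]))) for d in r])
o=get_obs();print(o["t"],o["eef_pos"],o["tool_rot"],o["contact_force"]);print(Rq(o["tool_rot"]))
E
```

```text
side balance []
side arrest_lever_tip [(array([ 0.5668, -0.1998,  0.1473]), 0.7, array([319., 168.]))]
side hood_handle [(array([0.4607, 0.0013, 0.1494]), 0.91, array([314., 232.]))]
side hood_hinge []
side loupe [(array([ 0.5503, -0.3963,  0.0022]), 0.62, array([359., 177.]))]
side steel_block [(array([ 0.6143, -0.4133,  0.0022]), 0.74, array([342., 168.])), (array([ 0.5666, -0.1971,  0.1503]), 0.39, array([318., 168.]))]
side test_disc [(array([ 0.4393, -0.4406,  0.0012]), 0.69, array([401., 180.]))]
top balance [(array([ 0.4591, -0.0021,  0.1481]), 0.71, array([234., 244.]))]
top arrest_lever_tip [(array([ 0.5686, -0.1971,  0.1452]), 0.44, array([324., 198.]))]
top hood_handle [(array([ 0.4578, -0.0003,  0.1483]), 0.88, array([233., 244.]))]
top hood_hinge []
top loupe [(array([ 0.5455, -0.3941, -0.0038]), 0.5, array([396., 215.]))]
top steel_block [(array([ 0.6068, -0.4128, -0.0024]), 0.62, array([403., 192.]))]
top test_disc [(array([ 0.4395, -0.4377,  0.0029]), 0.85, array([413., 256.]))]
0.8 [ 0.2402 -0.6308  0.3039] [0.     0.9835 0.1809 0.    ] [-0.2122 -0.2939 -0.1425]
[[ 0.9346  0.3558  0.0001]
 [ 0.3558 -0.9346 -0.    ]
 [ 0.      0.     -1.    ]]
```

View pics/side0.png

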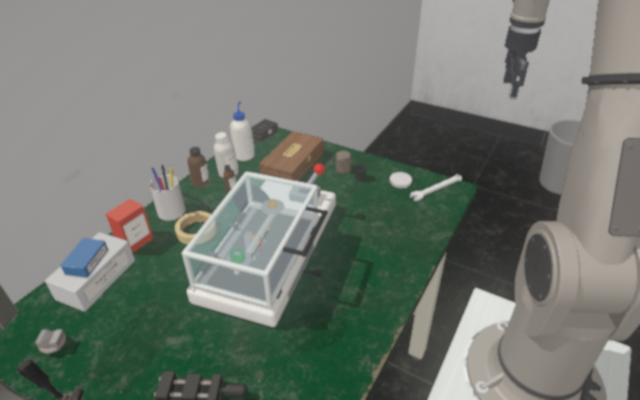

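View pics/top0.png

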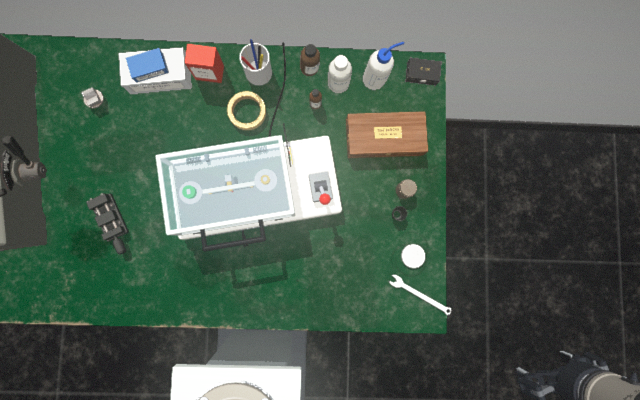

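```bash
cat >> h.py <<'E'
def back(c,u,v,z):
    R=np.array(c["R"]);t=np.array(c["t"]); d=R.T@np.array([(u-c["cx"])/c["fx"],(v-c["cy"])/c["fy"],1.]); o=-R.T@t
    return o+d*(z-o[2])/d[2]
E
python3 - <<'E'
from h import *
np.set_printoptions(precision=4,suppress=True)
for n in("top","side"):
    c=read_camera(n)
    r=cut_out("hood_handle",n)
    for d in r[:2]:
        m=d["pixels"];ys,xs=np.nonzero(m);print(n,d["p"],m.sum(),xs.min(),xs.max(),ys.min(),ys.max())
    print([ (n,q,[(x["centre"],round(x["p"],2)) for x in spot_in(q,n)[:2]]) for q in("arrest_lever_tip","hood_handle")])
    im=c["pixels"][:,:,::-1]
    if n=="top": k=im[120:270,150:350]; sc=4
    else: k=im[150:330,180:345]; sc=3.3
    k=cv2.resize(k,None,fx=sc,fy=sc,interpolation=cv2.INTER_CUBIC); cv2.imwrite(f"pics/{n}1.png",k)
    if n=="top":
        for uv,z in (((202,250),.149),((264,239),.149),((332,138),.05),((341,214),.05),((178,238),.05),((168,233),.155),((160,153),.155),((280,140),.155),((293,213),.155)):
            print(uv,back(c,*uv,z))
E
```

```text
top 0.87 11250 156 295 135 250
[('top', 'arrest_lever_tip', [([0.5746, -0.1949, 0.1542], 0.42)]), ('top', 'hood_handle', [([0.5816, 0.0227, 0.1541], 0.79), ([0.5899, -0.0201, 0.1575], 0.19)])]
(202, 250) [0.4432 0.0678 0.149 ]
(264, 239) [ 0.4713 -0.0673  0.149 ]
(332, 138) [ 0.7316 -0.2183  0.05  ]
(341, 214) [ 0.5397 -0.2456  0.05  ]
(178, 238) [0.4685 0.1513 0.05  ]
(168, 233) [0.4782 0.1425 0.155 ]
(160, 153) [0.6558 0.172  0.155 ]
(280, 140) [ 0.6953 -0.0944  0.155 ]
(293, 213) [ 0.5307 -0.1296  0.155 ]
side 0.7 12525 182 326 173 308
[('side', 'arrest_lever_tip', [([0.5714, -0.1927, 0.1468], 0.63), ([0.5615, 0.0755, 0.1553], 0.53)]), ('side', 'hood_handle', [([0.5612, 0.074, 0.1568], 0.63)])]
```

View pics/top1.png

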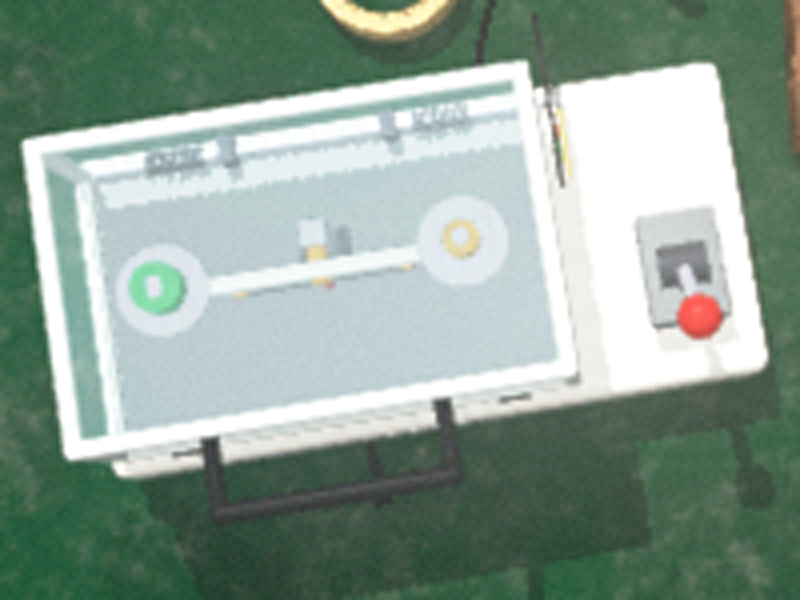

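View pics/side1.png

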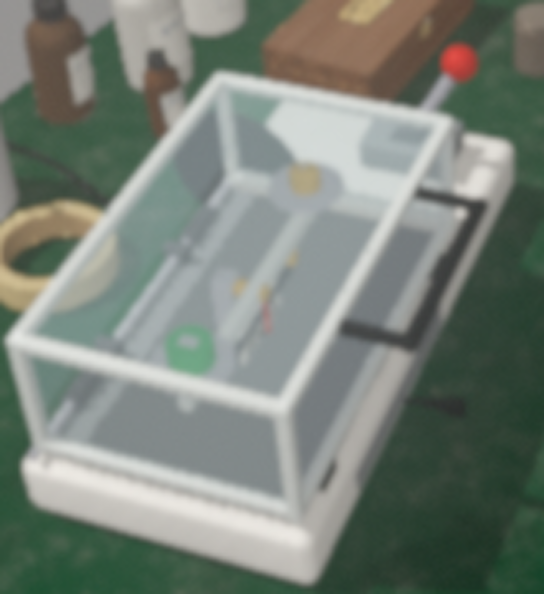

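Call:
move_arm(
  gripper=[0.6, 0.6, 0.6, 0.6, 0.6],
  xyz=[
    [2, -1, 0],
    [5, -3, 0],
    [8.5, -5.3, 0],
    [12, -7.5, 0],
    [15.3, -9.6, 0],
  ],
  twist=[0.04, 0.08, 0.12, 0.16, 0.184],
)

```text
t: 1.62
eef_pos: [0.3501, -0.4848, 0.304]
tool_rot: [-0.0, 0.996, 0.089, 0.0]
contact_force: [1.0, -0.9, -0.1]
gripper_width: 0.599
```

```bash
cat >> h.py <<'E'
def d(target):
    o=get_obs(); R=Rq(o["tool_rot"]); return np.round(100*R.T@(np.array(target)-o["eef_pos"]),2), np.arctan2(R[1,0],R[0,0])
E
python3 -c "
from h import *
print(d([.568,-.1985,.304]),get_obs()['q'])"
```

```text
(array([ 2.651e+01, -2.433e+01,  1.000e-02]), np.float64(0.17778781589758508)) [ 0.83838985  0.350754    0.0036166   1.74667872 -0.00189639  1.04386905
 -0.55026904]
```

Call:
move_arm(
  gripper=[0.6, 0.6, 0.6, 0.6, 0.6],
  xyz=[
    [2.8, -2.6, 0],
    [5.6, -5.2, 0],
    [8.4, -7.8, 0],
    [11.2, -10.3, 0],
    [14, -12.8, 0],
  ],
  twist=[0, 0, 0, 0, 0],
)

```text
t: 2.03
eef_pos: [0.4647, -0.3341, 0.3042]
tool_rot: [0.0, 0.996, 0.09, 0.0]
contact_force: [1.0, -0.6, 0.6]
gripper_width: 0.603
```

Call:
move_arm(
  gripper=[0.6, 0.6, 0.6, 0.6, 0.6],
  xyz=[
    [2.8, -2.6, 0],
    [5.6, -5.2, 0],
    [8.4, -7.8, 0],
    [11, -10, 0],
    [12.5, -11.5, 0],
  ],
  twist=[0, 0, 0, 0, 0],
)

```text
t: 2.45
eef_pos: [0.5688, -0.196, 0.3042]
tool_rot: [-0.001, 0.996, 0.092, 0.001]
contact_force: [-0.4, -0.1, 1.1]
gripper_width: 0.599
```

```bash
python3 -c "
from h import *
print(d([.568,-.1985,.199]),get_obs()['q'])
for n in('top','side'):
    c=save(n,f'pics/{n}2.png')
    print(spot_point('arrest_lever_tip',n)[:2])
    o=get_obs();R=Rq(o['tool_rot']);print(proj(c,np.array(o['eef_pos'])+R[:,2]*.054))
"
```

```text
(array([-0.14,  0.25, 10.51]), np.float64(0.18410757007562223)) [ 0.341897    0.36188201 -0.14513047  1.73027332  0.05692175  1.05228126
 -1.208806  ]
[]
[np.float64(324.81013180764535), np.float64(191.5409405927669)]
[{'centre': [0.5634, -0.1977, 0.1498], 'p': 0.54}]
[np.float64(318.00555704833477), np.float64(131.42752455438483)]
```

View pics/side2.png

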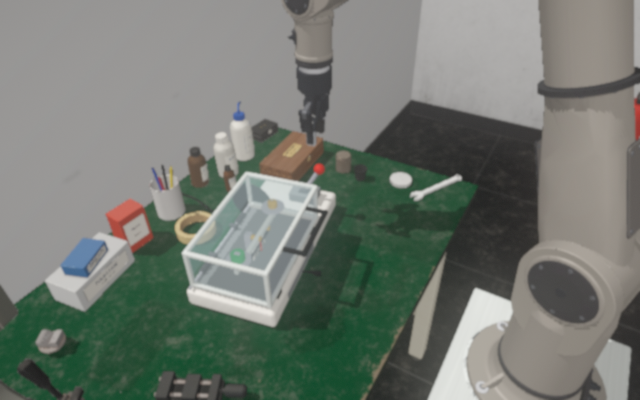

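The gripper hangs straight above the red knob (318,168). I'll go down around it.

Call:
move_arm(
  gripper=[0.6, 0.6, 0.6, 0.6, 0.6],
  xyz=[
    [-0.1, 0.2, 2.5],
    [-0.1, 0.2, 5],
    [-0.1, 0.2, 7.5],
    [-0.1, 0.2, 9.5],
    [-0.1, 0.2, 10.5],
  ],
  twist=[0, 0, 0, 0, 0],
)

```text
t: 3.07
eef_pos: [0.5633, -0.2042, 0.1963]
tool_rot: [-0.0, 0.996, 0.088, -0.002]
contact_force: [-0.2, 0.7, -0.5]
gripper_width: 0.6
```

Call:
move_arm(
  gripper=[0.2, 0.2, 0.2, 0.2, 0.2],
  xyz=[
    [0, 0, 0],
    [0, 0, 0],
    [0, 0, 0],
    [0, 0, 0],
    [0, 0, 0],
  ],
  twist=[0, 0, 0, 0, 0],
  squeeze=20,
)

```text
t: 3.48
eef_pos: [0.566, -0.2004, 0.2001]
tool_rot: [-0.001, 0.996, 0.09, 0.0]
contact_force: [-1.4, 6.1, -1.9]
gripper_width: 0.289
```

```bash
python3 -c "
from h import *
print(get_obs()['contact_force'],get_obs()['eef_pos'],get_obs()['gripper_width'])
for n in('top','side'):
    c=save(n,f'pics/{n}3.png')
im=cv2.imread('pics/side3.png')[80:240,230:400];cv2.imwrite('pics/side3c.png',cv2.resize(im,None,fx=3.5,fy=3.5))
"
```

```text
[-1.39589345  6.11159008 -1.9214137 ] [ 0.56599948 -0.20038009  0.20012161] 0.2888055295771491
```

View pics/side3c.png

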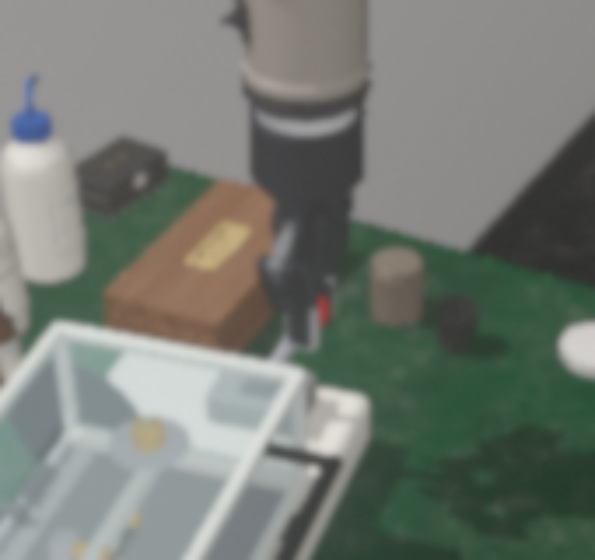

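Call:
move_arm(
  gripper=[0.2, 0.2, 0.2, 0.2, 0.2],
  xyz=[
    [0.6, -0.3, -0.3],
    [1.4, -0.3, -0.6],
    [2.3, -0.3, -0.8],
    [3.2, -0.3, -1.0],
    [4.1, -0.3, -1.0],
  ],
  twist=[0, 0, 0, 0, 0],
)

```text
t: 4.0
eef_pos: [0.607, -0.1918, 0.2101]
tool_rot: [0.0, 0.996, 0.09, 0.001]
contact_force: [-1.2, 1.5, 1.5]
gripper_width: 0.289
```

Call:
move_arm(
  gripper=[0.2, 0.2, 0.2, 0.2, 0.2],
  xyz=[
    [1, 0, 0.1],
    [2, 0, 0.2],
    [3, 0, 0.6],
    [4, 0, 1.0],
    [4.6, 0, 1.2],
  ],
  twist=[0, 0, 0, 0, 0],
)

```text
t: 4.42
eef_pos: [0.6506, -0.1833, 0.1963]
tool_rot: [-0.0, 0.996, 0.09, -0.002]
contact_force: [-14.2, 2.7, 15.4]
gripper_width: 0.288
```

```bash
python3 -c "
from h import *
print(get_obs()['contact_force'],get_obs()['eef_pos'],get_obs()['gripper_width'])
for n in('top','side'):
    c=save(n,f'pics/{n}4.png')
im=cv2.imread('pics/side4.png')[100:330,170:400];cv2.imwrite('pics/side4c.png',cv2.resize(im,None,fx=2.6,fy=2.6))
"
```

```text
[-14.2352602    2.72475358  15.36900226] [ 0.65062412 -0.18331073  0.19632828] 0.2879391072392471
```

View pics/side4c.png

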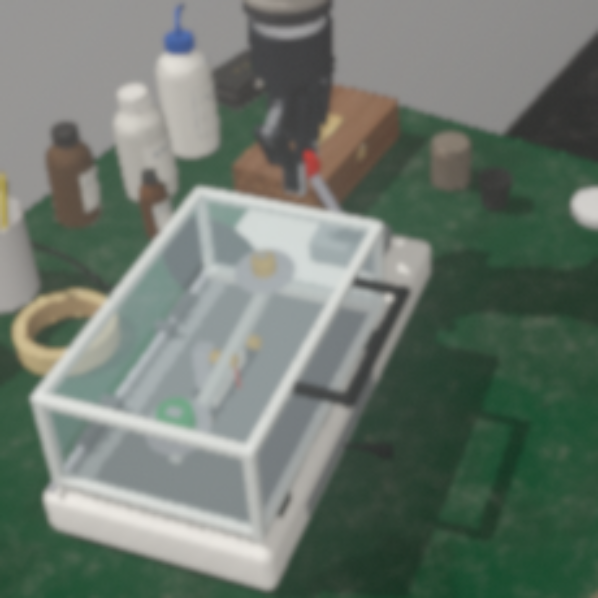

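Call:
move_arm(
  gripper=[0.2, 0.2, 0.2, 0.2, 0.2],
  xyz=[
    [0, 0, 0],
    [0, 0, 0],
    [0, 0, 0],
    [0, 0, 0],
    [0, 0, 0],
  ],
  twist=[0, 0, 0, 0, 0],
)

```text
t: 4.93
eef_pos: [0.6505, -0.1833, 0.1964]
tool_rot: [-0.0, 0.996, 0.09, -0.001]
contact_force: [-5.6, 3.5, 4.2]
gripper_width: 0.286
```

Call:
move_arm(
  gripper=[0.2, 0.2, 0.2, 0.2, 0.2],
  xyz=[
    [0, 0, 0],
    [0, 0, 0],
    [0, 0, 0],
    [0, 0, 0],
    [0, 0, 0],
  ],
  twist=[0, 0, 0, 0, 0],
)

```text
t: 5.35
eef_pos: [0.6505, -0.1833, 0.1964]
tool_rot: [-0.0, 0.996, 0.09, -0.001]
contact_force: [-4.6, 2.5, 4.9]
gripper_width: 0.287
```

```bash
python3 -c "
from h import *
print(get_obs()['contact_force'],get_obs()['eef_pos'],get_obs()['gripper_width'])
for n in('top','side'):
    c=save(n,f'pics/{n}5.png')
ims=[cv2.resize(cv2.imread(f'pics/side{k}.png')[180:290,200:330],None,fx=3,fy=3,interpolation=cv2.INTER_CUBIC) for k in (0,5)]
cv2.imwrite('pics/cmp5.png',np.hstack(ims))
"
```

```text
[-4.64725358  2.47064222  4.85540363] [ 0.65053748 -0.18331126  0.1964186 ] 0.2868616340792771
```

View pics/cmp5.png

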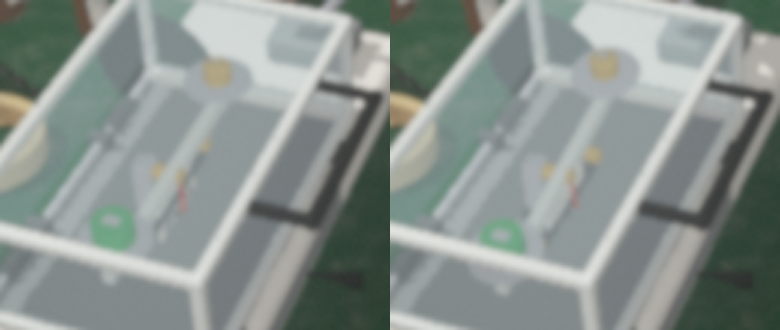

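The beam has tipped: the green side is lower (238 against 228 in the crop) and the yellow side has risen. Now I'll pull the lever forward.

Call:
move_arm(
  gripper=[0.2, 0.2, 0.2, 0.2, 0.2],
  xyz=[
    [-0.8, 0, -0.3],
    [-1.7, 0, -0.7],
    [-2.6, 0, -1.0],
    [-3.6, 0, -1.2],
    [-4.6, 0, -1.2],
  ],
  twist=[0, 0, 0, 0, 0],
)

```text
t: 5.87
eef_pos: [0.6044, -0.1924, 0.2091]
tool_rot: [0.0, 0.996, 0.09, 0.0]
contact_force: [2.5, 2.1, -3.3]
gripper_width: 0.285
```

Call:
move_arm(
  gripper=[0.2, 0.2, 0.2, 0.2, 0.2],
  xyz=[
    [-1, 0, 0],
    [-2, 0, 0.3],
    [-3, 0, 0.6],
    [-4, 0, 1.0],
    [-4.7, 0, 1.1],
  ],
  twist=[0, 0, 0, 0, 0],
)

```text
t: 6.28
eef_pos: [0.5615, -0.2006, 0.1986]
tool_rot: [0.001, 0.996, 0.09, 0.004]
contact_force: [16.5, 2.2, -6.3]
gripper_width: 0.29
```

Call:
move_arm(
  gripper=[0.2, 0.2, 0.2, 0.2, 0.2],
  xyz=[
    [-0.2, 0, 0],
    [-0.2, 0, 0],
    [-0.2, 0, 0],
    [-0.2, 0, 0],
    [-0.2, 0, 0],
  ],
  twist=[0, 0, 0, 0, 0],
)

```text
t: 6.7
eef_pos: [0.5603, -0.2009, 0.1987]
tool_rot: [0.001, 0.996, 0.09, 0.004]
contact_force: [11.5, 0.6, -5.0]
gripper_width: 0.282
```

```bash
python3 -c "
from h import *
print(get_obs()['contact_force'],get_obs()['eef_pos'],get_obs()['gripper_width'])
for n in('top','side'):
    c=save(n,f'pics/{n}6.png')
ims=[cv2.resize(cv2.imread(f'pics/side{k}.png')[150:280,210:340],None,fx=3,fy=3,interpolation=cv2.INTER_CUBIC) for k in (0,6)]
cv2.imwrite('pics/cmp6.png',np.hstack(ims))
"
```

```text
[11.45901407  0.59298925 -5.00433865] [ 0.56030713 -0.20092061  0.198676  ] 0.28194398986311797
```

View pics/cmp6.png

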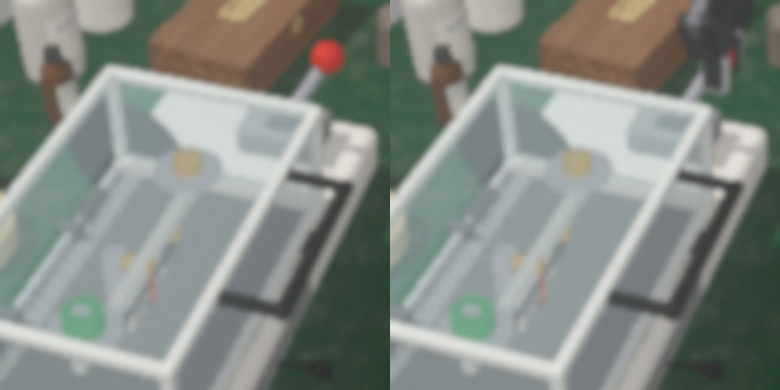

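Beam is level again and the knob is against its forward stop (11 N). I'll release and lift.

Call:
move_arm(
  gripper=[0.6, 0.6, 0.6, 0.6, 0.6],
  xyz=[
    [0, 0, 0],
    [0, 0, 0],
    [0, 0, 0],
    [0, 0, -1.5],
    [0, 0, -4],
  ],
  twist=[0, 0, 0, 0, 0],
)

```text
t: 7.22
eef_pos: [0.5547, -0.2009, 0.2353]
tool_rot: [-0.001, 0.996, 0.089, -0.003]
contact_force: [1.3, -1.0, -0.2]
gripper_width: 0.602
```

Call:
move_arm(
  gripper=[0.6, 0.6, 0.6, 0.6, 0.6],
  xyz=[
    [0, 0, -2.5],
    [0, 0, -4],
    [0, 0, -6],
    [0, 0, -6],
    [0, 0, -6],
  ],
  twist=[0, 0, 0, 0, 0],
)

```text
t: 7.63
eef_pos: [0.557, -0.2014, 0.2986]
tool_rot: [0.001, 0.996, 0.089, 0.001]
contact_force: [-0.2, 0.2, -0.1]
gripper_width: 0.599
```

```bash
python3 -c "
from h import *
print(get_obs()['contact_force'],get_obs()['q'],get_obs()['eef_pos'])
for n in('top','side'):
    c=save(n,f'pics/{n}7.png')
    print([x for x in spot_point('arrest_lever_tip',n)[:2]])
    print([x for x in spot_point('hood_handle',n)[:2]])
ims=[cv2.resize(cv2.imread(f'pics/side{k}.png')[150:280,210:340],None,fx=3,fy=3,interpolation=cv2.INTER_CUBIC) for k in (0,7)]
cv2.imwrite('pics/cmp7.png',np.hstack(ims))
print(d([.4595,0.0005,.249]))
"
```

```text
[-0.16527303  0.18995241 -0.12673593] [ 0.3532341   0.35183028 -0.14223746  1.75853423  0.05760359  1.03382169
 -1.20148349] [ 0.557046   -0.20136085  0.2985869 ]
[{'centre': [0.545, -0.3938, -0.0019], 'p': 0.37}]
[{'centre': [0.4575, -0.0006, 0.1482], 'p': 0.84}]
[{'centre': [0.5682, -0.1992, 0.1499], 'p': 0.48}]
[{'centre': [0.4629, -0.0015, 0.1512], 'p': 0.7}]
(array([ -5.96, -21.54,   4.81]), np.float64(0.1797478556560242))
```

View pics/cmp7.png

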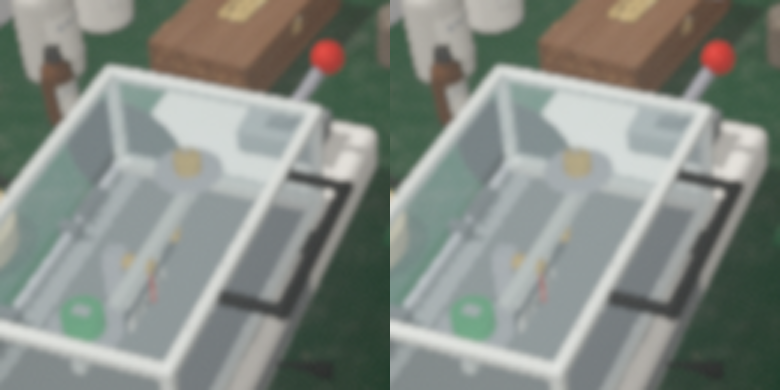

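Call:
move_arm(
  gripper=[0.45, 0.45, 0.45, 0.45, 0.45],
  xyz=[
    [-0.8, -3, 0],
    [-1.8, -6.5, 0],
    [-2.8, -10, 0],
    [-3.9, -14, 0],
    [-5, -18, 0],
  ],
  twist=[-0.1, -0.2, -0.32, -0.44, -0.56],
)

```text
t: 8.35
eef_pos: [0.4747, -0.0315, 0.2974]
tool_rot: [-0.0, 0.931, 0.364, -0.0]
contact_force: [0.3, 1.4, 0.2]
gripper_width: 0.452
```

Call:
move_arm(
  gripper=[0.45, 0.45, 0.45, 0.45, 0.45],
  xyz=[
    [0, 0, 0],
    [0, 0, 0],
    [0, 0, 0],
    [0, 0, 0],
    [0, 0, 0],
  ],
  twist=[-0.12, -0.24, -0.36, -0.48, -0.6],
)

```text
t: 8.77
eef_pos: [0.4756, -0.0326, 0.2975]
tool_rot: [-0.0, 0.782, 0.623, -0.0]
contact_force: [-0.4, -0.7, 1.1]
gripper_width: 0.445
```

Call:
move_arm(
  gripper=[0.45, 0.45, 0.45, 0.45, 0.45],
  xyz=[
    [0, 0, 0],
    [0, 0, 0],
    [0, 0, 0],
    [0, 0, 0],
    [0, 0, 0],
  ],
  twist=[-0.12, -0.24, -0.36, -0.41, -0.41],
)

```text
t: 9.18
eef_pos: [0.4757, -0.0328, 0.2974]
tool_rot: [-0.0, 0.64, 0.768, -0.0]
contact_force: [-0.8, -0.9, -0.6]
gripper_width: 0.451
```

```bash
python3 -c "
from h import *
print(get_obs()['q'],get_obs()['eef_pos'])
print(d([.460,-0.0005,.249]))
for n in('top','side'):
    c=save(n,f'pics/{n}8.png')
"
```

```text
[ 0.3471043   0.19053737 -0.45720423  1.99614024  0.10071507  0.97728195
  0.02123549] [ 0.4756858  -0.0327768   0.29743286]
(array([ 3.46, -0.96,  4.85]), np.float64(1.7514670688539005))
```

View pics/side8.png

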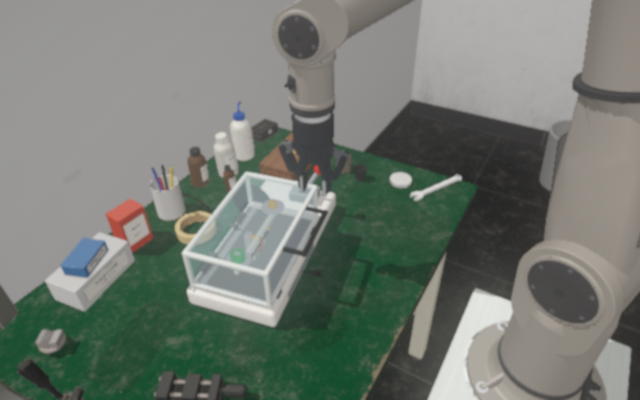

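Call:
move_arm(
  gripper=[0.45, 0.45, 0.45, 0.45, 0.45],
  xyz=[
    [2, -0.5, 1.5],
    [3.5, -1, 3],
    [3.5, -1, 4.5],
    [3.5, -1, 4.5],
    [3.5, -1, 4.5],
  ],
  twist=[0, 0, 0, 0, 0],
)

```text
t: 9.7
eef_pos: [0.4595, -0.0001, 0.2526]
tool_rot: [-0.001, 0.641, 0.767, -0.001]
contact_force: [0.7, -0.3, 0.7]
gripper_width: 0.45
```

```bash
python3 -c "
from h import *
print(d([.460,-0.0005,.2]))
o=get_obs();R=Rq(o['tool_rot'])
for n in('top','side'):
    c=save(n,f'pics/{n}9.png'); print(spot_point('hood_handle',n)[:1])
    print(proj(c,[.460,-.0005,.149]),proj(c,np.array(o['eef_pos'])+R[:,2]*.073))
im=cv2.imread('pics/side9.png')[150:280,230:360];im2=cv2.imread('pics/top9.png')[170:300,170:300]
cv2.imwrite('pics/c9.png',cv2.resize(np.hstack([im,im2]),None,fx=3,fy=3,interpolation=2))
"
```

```text
(array([-0.05,  0.05,  5.26]), np.float64(1.7489990974056873))
[{'centre': [0.4585, -0.0013, 0.1481], 'p': 0.79}]
[np.float64(233.52753405484498), np.float64(243.24493204972785)] [np.float64(230.9370737601488), np.float64(243.47952130842833)]
[{'centre': [0.4613, 0.0018, 0.1529], 'p': 0.63}]
[np.float64(314.2770395661073), np.float64(231.5707602541837)] [np.float64(314.0950302569457), np.float64(220.47382674040634)]
```

View pics/c9.png

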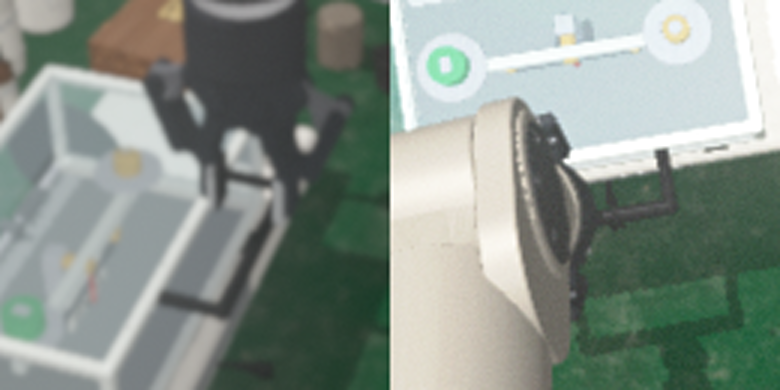

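Call:
move_arm(
  gripper=[0.45, 0.45, 0.45, 0.45, 0.45],
  xyz=[
    [0, 0, 1.2],
    [0, 0, 2.6],
    [0, 0, 4],
    [0, 0, 5],
    [0, 0, 5.2],
  ],
  twist=[0, 0, 0, 0, 0],
)

```text
t: 10.32
eef_pos: [0.4594, -0.0004, 0.1999]
tool_rot: [-0.001, 0.641, 0.767, -0.001]
contact_force: [-0.1, -0.2, 0.3]
gripper_width: 0.448
```

Call:
move_arm(
  gripper=[0.05, 0.05, 0.05, 0.05, 0.05],
  xyz=[
    [0, 0, 0],
    [0, 0, 0],
    [0, 0, 0],
    [0, 0, 0],
    [0, 0, 0],
  ],
  twist=[0, 0, 0, 0, 0],
  squeeze=30,
)

```text
t: 10.73
eef_pos: [0.4582, -0.0004, 0.2012]
tool_rot: [-0.001, 0.641, 0.768, -0.002]
contact_force: [-6.3, -0.9, 4.0]
gripper_width: 0.129
```

```bash
python3 -c "
from h import *
print(get_obs()['contact_force'],get_obs()['eef_pos'],get_obs()['gripper_width'],get_obs()['torque'])
for n in('top','side'):
    c=save(n,f'pics/{n}10.png')
im=cv2.imread('pics/side10.png')[150:280,230:360];im2=cv2.imread('pics/top10.png')[170:300,170:300]
cv2.imwrite('pics/c10.png',cv2.resize(np.hstack([im,im2]),None,fx=3,fy=3,interpolation=2))
"
```

```text
[-6.25485627 -0.93936717  3.95320899] [ 4.58181934e-01 -4.00914768e-04  2.01231850e-01] 0.12862421433710472 [-0.25462471  1.32252228  0.16558794]
```

View pics/c10.png

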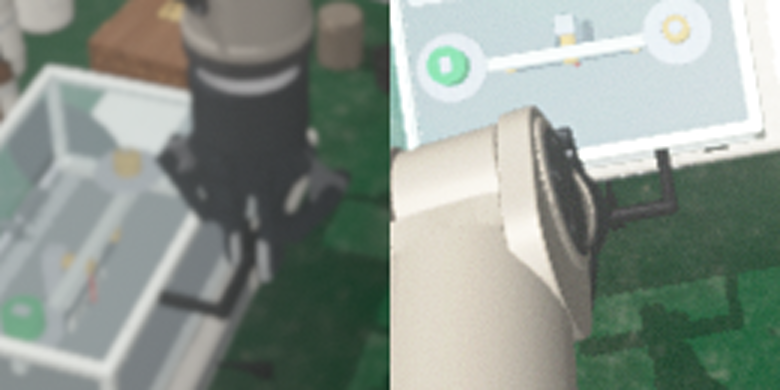

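```bash
python3 -c "
import numpy as np
a0=np.arctan2(92,223);r=24.12
p=lambda t:np.array([-r*np.cos(a0+t),-r*np.sin(a0+t)])
ths=[0]+list(np.arange(.05,1.16,.05))
for i in range(0,len(ths),5):
    for j in range(i,min(i+6,len(ths))):
        print(round(ths[j],3),np.round(p(ths[j])-p(ths[i]),2),np.round(p(ths[j])-p(0),2))
    print()
"
```

```text
0 [0. 0.] [0. 0.]
0.05 [ 0.49 -1.1 ] [ 0.49 -1.1 ]
0.1 [ 1.03 -2.18] [ 1.03 -2.18]
0.15 [ 1.63 -3.23] [ 1.63 -3.23]
0.2 [ 2.27 -4.25] [ 2.27 -4.25]
0.25 [ 2.97 -5.23] [ 2.97 -5.23]

0.25 [0. 0.] [ 2.97 -5.23]
0.3 [ 0.75 -0.95] [ 3.71 -6.18]
0.35 [ 1.54 -1.86] [ 4.51 -7.09]
0.4 [ 2.37 -2.73] [ 5.34 -7.96]
0.45 [ 3.25 -3.55] [ 6.22 -8.78]
0.5 [ 4.17 -4.33] [ 7.14 -9.56]

0.5 [0. 0.] [ 7.14 -9.56]
0.55 [ 0.96 -0.73] [  8.1 -10.3]
0.6 [ 1.95 -1.42] [  9.09 -10.98]
0.65 [ 2.97 -2.05] [ 10.11 -11.62]
0.7 [ 4.03 -2.64] [ 11.17 -12.2 ]
0.75 [ 5.11 -3.17] [ 12.25 -12.73]

0.75 [0. 0.] [ 12.25 -12.73]
0.8 [ 1.11 -0.47] [ 13.36 -13.2 ]
0.85 [ 2.24 -0.89] [ 14.49 -13.62]
0.9 [ 3.39 -1.25] [ 15.64 -13.99]
0.95 [ 4.56 -1.56] [ 16.81 -14.29]
1.0 [ 5.74 -1.8 ] [ 17.99 -14.53]

1.0 [0. 0.] [ 17.99 -14.53]
1.05 [ 1.19 -0.19] [ 19.18 -14.72]
1.1 [ 2.39 -0.31] [ 20.38 -14.85]
1.15 [ 3.59 -0.38] [ 21.59 -14.91]
```

Call:
move_arm(
  gripper=[0.05, 0.05, 0.05, 0.05, 0.05],
  xyz=[
    [0, 0.2, -0.5],
    [0, 0.6, -1.3],
    [0, 1.0, -2.2],
    [0, 1.6, -3.2],
    [0, 2.3, -4.25],
  ],
  twist=[0, 0, 0, 0, 0],
)

```text
t: 11.25
eef_pos: [0.4799, 0.0039, 0.2436]
tool_rot: [-0.002, 0.641, 0.768, -0.003]
contact_force: [-9.5, 0.6, 2.8]
gripper_width: 0.129
```

```bash
python3 -c "
from h import *
print(get_obs()['contact_force'],get_obs()['eef_pos'],get_obs()['gripper_width'],get_obs()['torque'])
for n in('side',):
    c=save(n,f'pics/{n}11.png')
"
```

```text
[-9.46562572  0.56763004  2.79019247] [0.47993015 0.00392159 0.24358035] 0.12933444292723043 [-0.05424493  2.24743858  0.20352682]
```

View pics/side11.png

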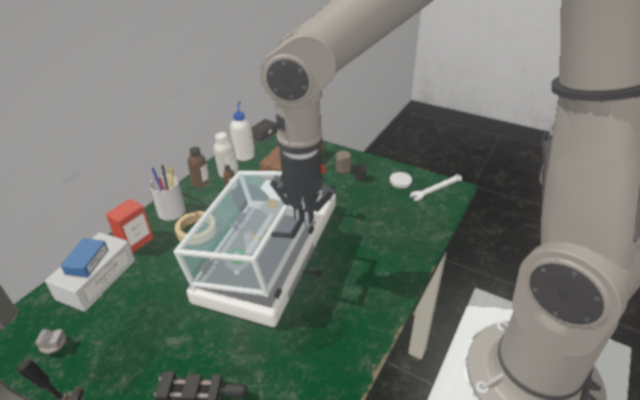

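Call:
move_arm(
  gripper=[0.05, 0.05, 0.05, 0.05, 0.05],
  xyz=[
    [0, 0.6, -1.0],
    [0, 1.3, -1.9],
    [0, 2.1, -2.8],
    [0, 2.9, -3.7],
    [0, 3.8, -4.5],
  ],
  twist=[0, 0, 0, 0, 0],
)

```text
t: 11.72
eef_pos: [0.5176, 0.0115, 0.2897]
tool_rot: [-0.002, 0.641, 0.768, -0.002]
contact_force: [-14.4, 0.3, 10.0]
gripper_width: 0.128
```

Call:
move_arm(
  gripper=[0.05, 0.05, 0.05, 0.05, 0.05],
  xyz=[
    [0, 0.9, -0.8],
    [0, 1.9, -1.5],
    [0, 2.8, -2.2],
    [0, 3.8, -2.8],
    [0, 4.9, -3.4],
  ],
  twist=[0, 0, 0, 0, 0],
)

```text
t: 12.13
eef_pos: [0.5675, 0.0213, 0.3254]
tool_rot: [-0.001, 0.64, 0.768, 0.0]
contact_force: [-9.5, 2.5, 10.5]
gripper_width: 0.124
```

```bash
python3 -c "
from h import *
o=get_obs()
print(o['contact_force'],o['eef_pos'],o['gripper_width'],o['torque'],o['q'])
for n in('side','top'):
    c=save(n,f'pics/{n}12.png'); print(spot_point('hood_handle',n)[:1],spot_point('hood_hinge',n)[:1])
"
```

```text
[-9.45589608  2.45251029 10.45692588] [0.5675339  0.02130205 0.32544149] 0.12352333446415774 [0.60657469 2.08623049 0.174039  ] [ 0.22947115  0.31959413 -0.46645621  1.76613102  0.15844321  1.09365686
 -0.10922769]
[{'centre': [0.569, 0.0212, 0.272], 'p': 0.83}] []
[{'centre': [0.5683, 0.0231, 0.2692], 'p': 0.71}] []
```

View pics/side12.png

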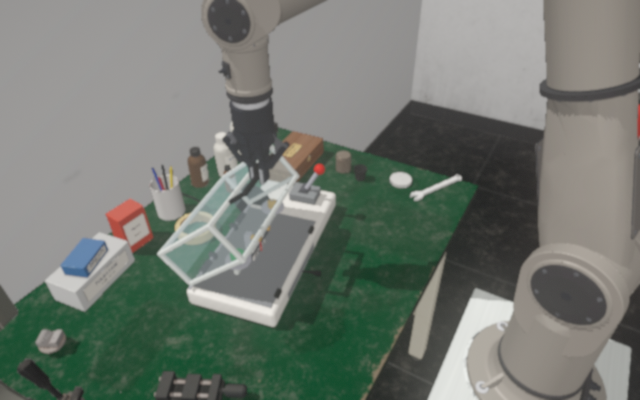

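View pics/top12.png

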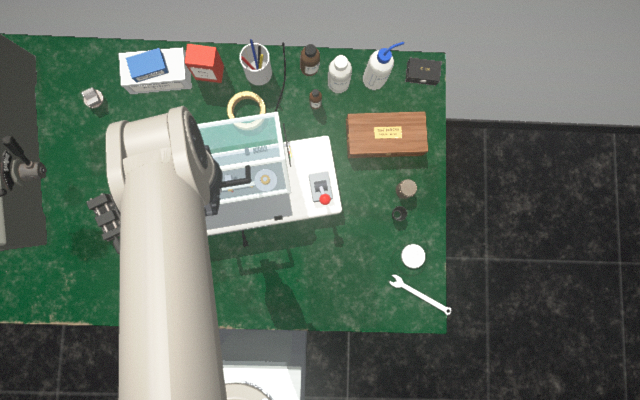

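Call:
move_arm(
  gripper=[0.05, 0.05, 0.05, 0.05, 0.05],
  xyz=[
    [0, 0.9, -0.7],
    [0, 2.0, -1.2],
    [0, 3.2, -1.65],
    [0, 4.3, -2.0],
    [0, 5.5, -2.3],
  ],
  twist=[0, 0, 0, 0, 0],
)

```text
t: 12.85
eef_pos: [0.6226, 0.0322, 0.3474]
tool_rot: [-0.001, 0.64, 0.768, 0.002]
contact_force: [-2.1, 6.1, 0.1]
gripper_width: 0.129
```

Call:
move_arm(
  gripper=[0.05, 0.05, 0.05, 0.05, 0.05],
  xyz=[
    [0, 0.9, -0.3],
    [0, 1.7, -0.4],
    [0, 2.4, -0.5],
    [0, 2.6, -0.5],
    [0, 2.6, -0.5],
  ],
  twist=[0, 0, 0, 0, 0],
)

```text
t: 13.27
eef_pos: [0.6487, 0.0373, 0.3524]
tool_rot: [-0.0, 0.64, 0.768, 0.003]
contact_force: [-1.9, 6.0, 1.7]
gripper_width: 0.126
```

```bash
cat >> h.py <<'E'
def th():
    o=get_obs();p=np.array(o["eef_pos"])-[.4582,-.0004,.2012]
    x=.223-(p[0]*.984+p[1]*.179);z=.092+p[2]
    f=np.array(o["contact_force"]);a=np.arctan2(z,x);fx=f[0]*.984+f[1]*.179
    print("theta",a-np.arctan2(92,223),"r",np.hypot(x,z),"ydev",-p[0]*.179+p[1]*.984,"Frad",-fx*np.cos(a)+f[2]*np.sin(a),"Ftan",fx*np.sin(a)+f[2]*np.cos(a),"F",f,o["eef_pos"],o["gripper_width"],o["t"])
E
python3 -c "
from h import *
th()
for n in('side','top'):
    c=save(n,f'pics/{n}13.png'); print(spot_point('hood_handle',n)[:1],spot_point('hood_hinge',n)[:1])
"
```

```text
theta 1.0615928320303971 r 0.24491101162918266 ydev 0.003002803216628859 Frad 1.7970552401060855 Ftan -0.5674697953610403 F [-1.87356033  5.9700355   1.71781449] [0.64868591 0.03730303 0.35241022] 0.12612152125318166 13.2667
[{'centre': [0.6504, 0.038, 0.2985], 'p': 0.88}] [{'centre': [0.6769, 0.0398, 0.0566], 'p': 0.84}]
[{'centre': [0.6473, 0.0336, 0.2963], 'p': 0.84}] []
```

View pics/side13.png

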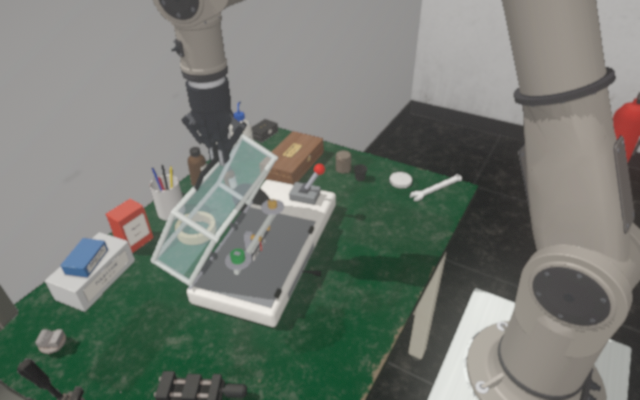

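View pics/top13.png

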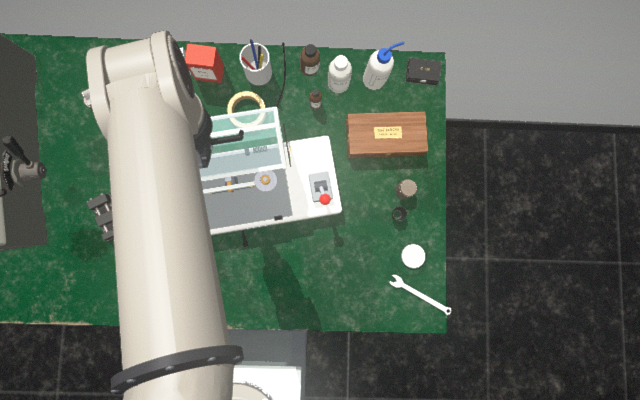

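Kinematics and the spotted points both give about 1.06 rad, past the 0.90 balance point. Now I'll bring it down to about 0.76.

Call:
move_arm(
  gripper=[0.05, 0.05, 0.05, 0.05, 0.05],
  xyz=[
    [0, -0.5, 0.05],
    [0.1, -1.4, 0.2],
    [0.1, -2.3, 0.4],
    [0.1, -3.3, 0.6],
    [0.1, -4.2, 0.9],
  ],
  twist=[0, 0, 0, 0, 0],
)

```text
t: 13.98
eef_pos: [0.6061, 0.0288, 0.3432]
tool_rot: [0.001, 0.641, 0.768, 0.002]
contact_force: [-2.0, 5.6, 8.8]
gripper_width: 0.125
```

```bash
python3 -c "
from h import *
th()"
```

```text
theta 0.879956658603497 r 0.2449244085101342 ydev 0.002222102648150103 Frad 8.652362237550626 Ftan 1.6660828522571056 F [-1.9964255   5.60386417  8.75870605] [0.60607049 0.02875744 0.34321732] 0.12465612353643125 13.9833
```

Call:
move_arm(
  gripper=[0.05, 0.05, 0.05, 0.05, 0.05],
  xyz=[
    [0, -0.9, 0.2],
    [0.1, -1.8, 0.5],
    [0.1, -2.5, 0.8],
    [0.1, -2.8, 0.9],
    [0.1, -2.8, 0.9],
  ],
  twist=[0, 0, 0, 0, 0],
)

```text
t: 14.4
eef_pos: [0.5774, 0.023, 0.3323]
tool_rot: [-0.0, 0.641, 0.767, -0.001]
contact_force: [-3.2, 2.0, 5.4]
gripper_width: 0.128
```

Call:
move_arm(
  gripper=[0.05, 0.05, 0.05, 0.05, 0.05],
  xyz=[
    [0, 0, 0],
    [0, 0, 0],
    [0, 0, 0],
    [0, 0, 0],
    [0, 0, 0],
  ],
  twist=[0, 0, 0, 0, 0],
)

```text
t: 14.82
eef_pos: [0.5786, 0.0232, 0.3329]
tool_rot: [-0.0, 0.641, 0.767, -0.0]
contact_force: [-3.8, 2.7, 7.4]
gripper_width: 0.124
```

```bash
python3 -c "
from h import *
th()
hp=[]
for n in('side','top'):
    c=save(n,f'pics/{n}14.png'); r=spot_point('hood_handle',n)[:1];print(r,spot_point('hood_hinge',n)[:1],spot_point('arrest_lever_tip',n)[:1])
    for q in r:
        v=np.array(q['centre']);h=np.array([.6775,.040,.057]);e=h-v
        print(np.arctan2(v[2]-.057,e[0]*.984+e[1]*.179)-.391)
im=cv2.imread('pics/side14.png')[140:300,190:350];im2=cv2.imread('pics/top14.png')[100:260,190:350]
cv2.imwrite('pics/c14.png',cv2.resize(np.hstack([im,im2]),None,fx=2.5,fy=2.5,interpolation=2))
"
```

```text
theta 0.7579698165174475 r 0.245147144461546 ydev 0.0016968601893531318 Frad 8.04772472264177 Ftan 0.07440251648770069 F [-3.77101727  2.71336104  7.37365937] [0.57859083 0.02322482 0.33288664] 0.12439971995630025 14.8167
[{'centre': [0.5799, 0.0278, 0.2788], 'p': 0.73}] [{'centre': [0.612, -0.4143, 0.0005], 'p': 0.51}] [{'centre': [0.5648, -0.1991, 0.1489], 'p': 0.63}]
0.7629115029242817
[{'centre': [0.5772, 0.0215, 0.2741], 'p': 0.67}] [] [{'centre': [0.5697, -0.1975, 0.1463], 'p': 0.42}]
0.740549760517969
```

View pics/c14.png

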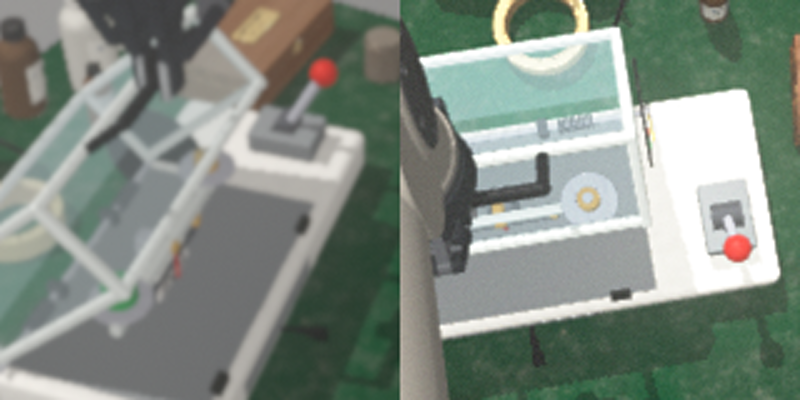

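Call:
move_arm(
  gripper=[0.05, 0.05, 0.05, 0.05, 0.05],
  xyz=[
    [0, 0, 0],
    [0, 0, 0],
    [0, 0, 0],
    [0, 0, 0],
    [0, 0, 0],
  ],
  twist=[0, 0, 0, 0, 0],
)

```text
t: 15.63
eef_pos: [0.5786, 0.0232, 0.3329]
tool_rot: [-0.0, 0.641, 0.767, -0.0]
contact_force: [-4.1, 1.6, 6.4]
gripper_width: 0.127
```

```bash
python3 -c "
from h import *
th();print(np.abs(get_obs()['joint_vel']).max())
print(hand_in())"
```

```text
theta 0.7580474388215097 r 0.24514347979620488 ydev 0.0016820332723356535 Frad 7.33599885425797 Ftan -0.7941013991921926 F [-4.0846357   1.63982511  6.36916337] [0.57861203 0.02321361 0.33289108] 0.12661648887844024 15.6333
0.0015050498364152184
the job is handed in; nothing more can be done
None
```

The function check is done and handed in at 15.6 s, with the gripper still holding the hood just below its balance point.

- **Lever and beam:** With the hood shut I swung the lever back to its stop. The picture showed the green side drop and the yellow side rise. I then pulled it forward to its stop, and the beam and knob matched the starting picture.
- **Hood:** I raised it by its bar to about 1.06 rad, past the 0.90 balance point, then brought it down to about 0.76 rad. At hand-in the arm was at rest (joint speeds under 0.002 rad/s), with about 8 N on the tool.
- **Last checks:** Arm position puts the hood at 0.758 rad, and the networks' handle point gives 0.763 (side) and 0.741 (top). All are inside the green band of 0.61 to 0.86. The lever tip was still at its arrested position.
- **Not checked or off:** I could not read the dial pointer directly in either picture, so the angle comes from geometry. In that last check the network misplaced the hinge in the side view and did not find it in the top view. I used its earlier hinge position instead.
- **Bystanders:** The arm stayed clear of the loupe, steel block and test disc. They looked unmoved in the later pictures, but I did not measure them again.

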